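Roll the snap-in trim strip home on a plinth board

TASK

Take the hand roller out of its cup and roll its wheel along the blue trim strip on top of the clamped plinth board, with firm, even pressure, until all seven sections are snapped fully home. Feel your way along, as the board slopes a little: about 1 kg of pressure does it, never more than 2.5 kg (25 N), and only the roller may touch the board or strip. Then put the roller back upright in its cup, as it was, and leave the other things standing where they are.

Things in the scene. Friction and masses are not known exactly. Their poses are not given: they have to be found in the camera images.
- plinth: Off-cut of white kitchen plinth (kickboard), 220 mm long, 18 mm thick, standing on its long edge, held fast by two dark clamp feet (62 mm deep, 35 mm high, knobs on the near side). Origin: worktop under the board's middle; y along the board, z up. The board's top edge is about 55 mm up but it is packed out of level: one end is up to 5 mm higher, the other up to 5 mm lower, and this pose does not show it.
- strip_mid (a point): Middle of the blue snap-in trim strip on the board's top edge, at the nominal level of a seated section's top (61 mm above the worktop; a fully proud section is 65 mm high; the packing shifts this). Axes as the plinth's: y along the strip. The strip is 18 mm wide, 196 mm long, of seven rigid sections at 28 mm pitch with bevelled ends, numbered towards +y.
- stand: White ceramic cup in which the roller is kept, fixed to the worktop: 70 mm outer, 62 mm inner diameter (foot 84 mm), rim 60 mm above the worktop, inner floor at 5 mm. Origin at the centre of its underside.
- stand_mouth (a point): Centre of the cup's rim, 60 mm above the worktop.
- roller_grip (a point): Centre of the hand roller's square wooden handle (24 x 24 mm, 56 mm tall, sides parallel to this point's x and y). It stands upright in the cup with z up; its black collar (76 mm diameter, top 28 mm and underside 34 mm below this point; can be borne down on) rests on the rim, so this point is then 94 mm above the worktop. Mass about 0.25 kg.
- wheel (a joint): Turn (rad) of the roller's rubber wheel, 44 mm diameter, 28 mm wide, in a fork under the collar: 0 at the start, turns freely without limit, 1 rad is 22 mm of rolling. Its axle lies along the x of roller_grip, so it rolls along that y; its lowest point is 86 mm below roller_grip.
- trim1 (a joint): How far trim section 1 is pressed in (m): 0 fully proud, 0.004 home against a hard stop. It yields only to more than about 5.5 N straight down (somewhat more at its bevelled ends) and stays where it is left. Its centre is at y = -84 mm of the plinth.
- trim2 (a joint): How far trim section 2 is pressed in (m): 0 fully proud, 0.004 home against a hard stop. It yields only to more than about 5.5 N straight down (somewhat more at its bevelled ends) and stays where it is left. Its centre is at y = -56 mm of the plinth.
- trim3 (a joint): How far trim section 3 is pressed in (m): 0 fully proud, 0.004 home against a hard stop. It yields only to more than about 5.5 N straight down (somewhat more at its bevelled ends) and stays where it is left. Its centre is at y = -28 mm of the plinth.
- trim4 (a joint): How far trim section 4 is pressed in (m): 0 fully proud, 0.004 home against a hard stop. It yields only to more than about 5.5 N straight down (somewhat more at its bevelled ends) and stays where it is left. Its centre is at y = 0 mm of the plinth.
- trim5 (a joint): How far trim section 5 is pressed in (m): 0 fully proud, 0.004 home against a hard stop. It yields only to more than about 5.5 N straight down (somewhat more at its bevelled ends) and stays where it is left. Its centre is at y = 28 mm of the plinth.
- trim6 (a joint): How far trim section 6 is pressed in (m): 0 fully proud, 0.004 home against a hard stop. It yields only to more than about 5.5 N straight down (somewhat more at its bevelled ends) and stays where it is left. Its centre is at y = 56 mm of the plinth.
- trim7 (a joint): How far trim section 7 is pressed in (m): 0 fully proud, 0.004 home against a hard stop. It yields only to more than about 5.5 N straight down (somewhat more at its bevelled ends) and stays where it is left. Its centre is at y = 84 mm of the plinth.
- salt_shaker: Bystander: salt shaker, grey top, 44 mm wide, 90 mm tall. Origin at the centre of its underside.
- jam_jar: Bystander: jam jar with white lid, 68 mm wide, 84 mm tall. Origin at the centre of its underside.
- tape_roll: Bystander: roll of tan tape lying flat, 96 mm wide, 25 mm tall. Origin at the centre of its underside.
- pepper_mill: Bystander: dark wooden pepper mill, 58 mm wide, 160 mm tall. Origin at the centre of its underside.
Not all that is in view belongs to the job. What is shaped like the stand but turquoise is not meant.

How it is judged:
By the outcome, as a careful person would: the job done as asked, in the order asked, and still so for the second after the job is handed in, with the robot touching nothing.
It also fails if it takes over 72 s, if anything falls off the work surface, if the arm or the gripper's body presses on something with over 40 N, if the wrist force passes 120 N, or if a joint passes its speed limit or range.

ROBOT

A 6-joint arm with a two-finger parallel gripper is mounted at the origin on a cart in front of the work surface, level with it; the furniture and walls round the work are solid. World frame = base frame: x ahead of the robot, y to its left, z up, the work surface at z = 0. Lengths are in mm, angles in rad, forces in N, time in s.
With the tool pointing down it reaches from about 275 to 1000 mm from the base axis. Payload 8.4 kg.
Tool frame: the origin (TCP) lies at the very end of the fingers, on their centre line; the grasp point (between the pads) lies 19 mm behind it; z points along the fingers, y is the direction in which the jaws open and shut (so a half turn about z gives the same grasp; the last joint's range is limited). The gripper opens to 85 mm and grips with 20 to 120 N. Pads are 22 mm wide; open, the fingers measure 114 mm over their backs; the gripper's body (76 mm by 85 mm) begins 54 mm behind the grasp point. The pads swing forward as they close: fully open they stand 13 mm farther back than shut.
Start: joints at [-1.213, 0.353, 1.633, -0, 1.155, -0.002], TCP at [220.053, -584.983, 231.281] pointing down, gripper open.
Joint ranges: [-2.63, 2.63], [-0.92, 2.1], [0.06, 2.66], [-1.3, 4.44], [0, 2.69], [-3.02, 3.02]. Speed limits (rad/s): [2.22, 2.22, 2.79, 3.14, 3.14, 3.14].

INTERFACE

Orientations are given as [roll, pitch, yaw] about the fixed x, y, z axes, in that order (R = Rz(yaw) Ry(pitch) Rx(roll)).
In Python, from rig import r gives the robot as it stands.
- The arm moves only by the tool move_arm, never from a script. Its argument "increments" is a list of rows, each an object of numbers: "tx", "ty", "tz": the shift along the tool's x, y, z in cm; "rx", "ry", "rz": the turn, a rotation vector about the tool's x, y, z in degrees; "gripper": the gripper's target within -1 to 1 (fully open at 1, half-way at 0, shut at -1). A call has 1 to 12 rows; each row shifts and turns the commanded pose from where the row before left it, along the tool's axes as they then stand; what a row does not reach is not made up. A row lasts 1/10 s, in which the tool goes at most 50 mm and 8.59 degrees, less where a joint would pass 70% of its speed; a pose out of reach is approached as far as the arm can. A call is refused whole if a number of a shift passes 5 or a number of a turn 8.59, either way. A call with a gripper value outside its range is refused whole. The fingers move at their own pace and stop on an object; "squeeze" is the grip in N (left out, the last holds). Time passes only in rows, so rows that do not move let the fingers close. It gives the time, the measured TCP pose, the force and the opening at its end, in the units of the state.
- r.sense(): the state, without advancing time (a new reading comes with each control period).
- r.grab_frame(name): name is "scene" or "top" or "wrist"; returns (picture, depth): 400x640x3 uint8, red, green, blue; 400x640 float32, mm along the optical axis (not along the pixel's ray), 0 where there is no reading.
- r.camera_model(name): a dict with "fx", "fy", "cx", "cy" (pixels), "k1" (the pictures are not rectified: a ray, as slopes to the right and down, at radius r is drawn at 1 + k1 r^2 times it, then the intrinsics apply), "R" (3x3) and "t" (3): a world point X has camera coordinates R X + t; the wrist camera has in their place "hand_eye" (4x4, takes a point from camera to tool coordinates, whose origin is the TCP and whose axes are the flange's). Camera axes: x right, y down, z forward; pixel columns grow to the right and rows downward; lengths in mm; the calibration is good to about 2 mm. A picture is of the moment at which its call begins: read the wrist's pose just before it. camera_model takes no time and is no camera call.
- r.sign_off(): hands the job in, once; it reports no verdict.
Trained networks look in the newest picture that a camera, given by its name, has taken for a name from the list of things; names that differ only in an ending like _2 or _b are one class to them, and where a whole thing is asked for, a point or a joint stands for the part that bears it (a point fixed in the world has none). Each returns a list of dicts, best first, with "confidence" (0 to 1); they miss things now and then, are a little off and sometimes report something else, mostly with a low value. They report only what shows in the picture. A call takes as long as a camera call. They do not tell look-alikes from the thing itself.
- r.cut_out(query, camera): "mask" (400x640 bool, what is visible of it) and "bbox" ([left, top, right, bottom] in pixels, round what is visible of it).
- r.place_of(query, camera): "location" ([row, column] in pixels: a listed point, or the origin of a listed thing).
The state is a dict: "clock": time; "qpos": joint angles; "qvel": joint speeds; "joint_efforts": joint torques, N m; "eef_pos": TCP position; "tcp_rot": TCP orientation; "contact_force": force on the tool from outside, world axes, zero at the start; "wrist_torque": the same for the moment, N m; "opening": opening from 0.0 (shut) to 1.0 (fully open).
Only numpy, scipy, OpenCV 4.12 (cv2) and the standard library are available. Lean on these libraries where they do the work, as an engineer would, in place of code of your own. Each camera call takes 0.05 s, during which the arm holds its last target. There are 200 camera calls.

## Working session

There is one attempt and no reset: what is moved stays moved. The work goes in short steps, Python scripts to look and compute and a tool call to move; the robot and the scene stay as the last step left them, time stands still between calls to the robot, and variables do not carry over. Pictures are saved under pics/ and viewed, about 8 in all and at most 12, crops included, and the job is handed in when it is done.

Besides the shell and the picture viewer there is one more tool, called after "Request:" as name([rows], argument=value, ...), one row to a line, values as JSON. move_arm: Moves the arm, as the interface text tells. Its arguments: {"type":"object","properties":{"increments":{"type":"array","items":{"type":"object","properties":{"tx":{"type":"number"},"ty":{"type":"number"},"tz":{"type":"number"},"rx":{"type":"number"},"ry":{"type":"number"},"rz":{"type":"number"},"gripper":{"type":"number"}}}},"squeeze":{"type":"number"}},"required":["increments"]}

```bash
ls; mkdir -p pics
cat > h.py <<'E'
from rig import r
import numpy as np, cv2
def ray(m,row,col):
    x=(col-m['cx'])/m['fx'];y=(row-m['cy'])/m['fy'];X,Y=x,y
    for _ in range(20):
        f=1+m['k1']*(X*X+Y*Y);X,Y=x/f,y/f
    return np.array([X,Y,1.])
def RT(s,cam):
    m=r.camera_model(cam)
    if cam!='wrist':
        R=np.array(m['R']);t=np.array(m['t']);return m,R.T,-R.T@t
    H=np.array(m['hand_eye'])
    a,b,c=s['tcp_rot'];from scipy.spatial.transform import Rotation as Ro
    T=Ro.from_euler('xyz',[a,b,c]).as_matrix()
    return m,T@H[:3,:3],T@H[:3,3]+np.array(s['eef_pos'])
def at_z(s,cam,row,col,z):
    m,R,c=RT(s,cam);d=R@ray(m,row,col);return c+d*(z-c[2])/d[2]
def at_d(s,cam,row,col,dep):
    m,R,c=RT(s,cam);return c+R@ray(m,row,col)*dep
def proj(s,cam,P):
    m,R,c=RT(s,cam);p=R.T@(np.array(P)-c);x,y=p[:2]/p[2];f=1+m['k1']*(x*x+y*y)
    return m['fy']*y*f+m['cy'],m['fx']*x*f+m['cx']
E
python3 - <<'E'
from h import *
s=r.sense();print(s)
Z=dict(strip_mid=61,stand_mouth=60,roller_grip=94,salt_shaker=0,jam_jar=0,tape_roll=0,pepper_mill=0,stand=0)
for cam in['top','scene']:
    p,d=r.grab_frame(cam);cv2.imwrite(f'pics/{cam}1.png',p[...,::-1]);np.savez(f'{cam}1.npz',p=p,d=d)
    for q in Z:
        for o in r.place_of(q,cam)[:3]:
            l=o['location'];print(cam,q,round(o['confidence'],2),np.round(l),np.round(at_z(s,cam,*l,Z[q])))
E
```

```text
pics
{'clock': 0.0, 'qpos': array([-1.21338658e+00,  3.53645582e-01,  1.63413285e+00, -2.07538838e-05,
        1.15520393e+00, -2.40784574e-03]), 'qvel': array([-0.00074804, -0.00040006, -0.00052855,  0.00085758,  0.00105468,
        0.00099902]), 'joint_efforts': array([-6.85879131e-04, -6.05250335e+01, -3.42065406e+01, -1.09590437e-04,
        9.14760225e-03,  9.08845266e-06]), 'eef_pos': array([ 219.88726838, -584.53317923,  230.5638343 ]), 'tcp_rot': array([-3.14020290e+00,  1.56293410e-05,  3.59825992e-01]), 'contact_force': array([ 0.36147177,  0.47606098, -0.31034988]), 'wrist_torque': array([ 0.00150585, -0.00300311, -0.00784667]), 'opening': 0.999730656808707}
top strip_mid 0.93 [218. 367.] [ 494. -170.   61.]
top stand_mouth 0.94 [225. 287.] [474.  48.  60.]
top stand_mouth 0.68 [227. 244.] [467. 166.  60.]
top roller_grip 0.81 [224. 242.] [476. 168.  94.]
top salt_shaker 0.63 [168. 265.] [639. 117.   0.]
top jam_jar 0.94 [175. 299.] [618.  19.   0.]
top tape_roll 0.58 [169. 221.] [633. 243.   0.]
top pepper_mill 0.68 [170. 402.] [ 632. -276.    0.]
top stand 0.96 [226. 289.] [473.  45.   0.]
top stand 0.62 [222. 246.] [484. 169.   0.]
top stand 0.59 [220. 367.] [ 490. -176.    0.]
scene strip_mid 0.86 [193. 371.] [ 475. -166.   61.]
scene stand_mouth 0.96 [226. 326.] [472.  28.  60.]
scene stand_mouth 0.65 [252. 284.] [481. 167.  60.]
scene roller_grip 0.58 [243. 286.] [473. 167.  94.]
scene salt_shaker 0.88 [236. 261.] [625. 117.   0.]
scene jam_jar 0.84 [224. 286.] [612.  36.   0.]
scene pepper_mill 0.84 [175. 351.] [ 637. -284.    0.]
scene stand 0.95 [248. 324.] [465.  44.   0.]
scene stand 0.67 [279. 284.] [464. 189.   0.]
```

Run:
```python
import cv2,numpy as np
a=cv2.imread('pics/top1.png')[120:280,180:440];b=cv2.imread('pics/scene1.png')[130:320,200:460]
a=cv2.resize(a,None,fx=3,fy=3)[:,:780];b=cv2.resize(b,None,fx=3,fy=3)
cv2.imwrite('pics/a.png',a);cv2.imwrite('pics/b.png',b)
```

```text
(no output)
```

View pics/a.png

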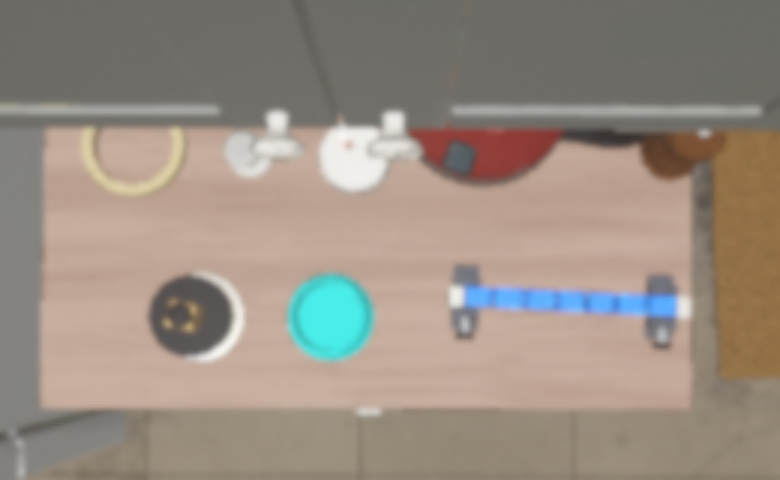

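View pics/b.png

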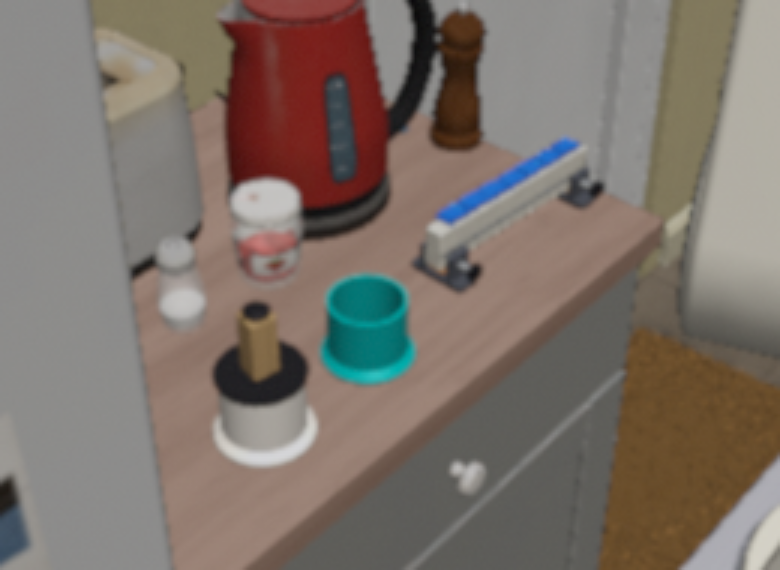

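The white cup with the roller is at top-picture pixel (col 241, row 225). The turquoise look-alike is at (290, 226). The white one holds the roller, so that's the one meant. Next I'll look at the plinth from the wrist camera on the way there.

Request:
move_arm([
  {"tx":3.5,"ty":-3.1,"tz":-1.2,"gripper":1},
  {"tx":3.5,"ty":-3.1,"tz":-1.2},
  {"tx":3.5,"ty":-3.1,"tz":-1.2},
  {"tx":3.5,"ty":-3.1,"tz":-1.2},
  {"tx":3.5,"ty":-3.1,"tz":-1.2},
  {"tx":3.5,"ty":-3.1,"tz":-1.2},
  {"tx":3.5,"ty":-3.1,"tz":-1.2},
  {"tx":3.5,"ty":-3.1,"tz":-1.2},
  {"tx":3.5,"ty":-3.1,"tz":-1.2},
  {"tx":3.5,"ty":-3.1,"tz":-1.2},
  {},
  {},
])

```text
invalid input
```

```bash
cat > look.py <<'E'
from h import *
import sys
n=sys.argv[1];s=r.sense();p,d=r.grab_frame('wrist')
cv2.imwrite(f'pics/{n}.png',p[...,::-1]);np.savez(f'{n}.npz',p=p,d=d,**{k:s[k] for k in('eef_pos','tcp_rot')})
print(s['clock'],s['eef_pos'],s['tcp_rot'],s['contact_force'])
Z=dict(strip_mid=61,stand_mouth=60,roller_grip=94,salt_shaker=0,jam_jar=0,stand=0,plinth=0)
for q in sys.argv[2:]:
    for o in r.place_of(q,'wrist')[:3]:
        l=o['location'];print(q,round(o['confidence'],2),np.round(l),np.round(at_z(s,'wrist',*l,Z[q]),1))
E
python3 look.py w1 strip_mid plinth; python3 -c "
from h import *
print(r.camera_model('wrist')); d=np.load('top1.npz')['d']; print(d[125:160:8,200:440:40])
s=r.sense()
print(at_d(s,'top',140,260,d[140,260]),at_d(s,'top',140,380,d[140,380]))"
```

```text
0.9 [ 220.07826018 -584.97977987  231.30629868] [ 3.14157203e+00 -5.05306885e-06  3.59845181e-01] [-0.72081315  0.64754898  0.32888203]
{'fx': 351.53037869337624, 'fy': 351.53037869337624, 'cx': 319.93959179680496, 'cy': 195.85112055984482, 'k1': -0.013787012500084862, 'hand_eye': array([[ 6.87939540e-04, -9.65856452e-01, -2.59076901e-01,
         6.46142947e+01],
       [ 9.99999148e-01,  3.77107519e-04,  1.24946385e-03,
        -1.63187213e+00],
       [-1.10910288e-03, -2.59077540e-01,  9.65855889e-01,
        -1.42106121e+02],
       [ 0.00000000e+00,  0.00000000e+00,  0.00000000e+00,
         1.00000000e+00]])}
[[594.1424  565.6699  585.9165  564.16907 590.58044 590.632  ]
 [643.318   611.4415  610.2896  613.19806 637.9815  638.2264 ]
 [700.70685 668.1827  663.67694 664.7903  694.86176 694.97296]
 [771.997   767.8754  733.5644  730.5248  764.9168  764.07355]
 [821.5518  821.4505  812.08746 809.0194  821.2763  819.78906]]
[579.30085428  44.79005841 756.28143272] [ 584.88445725 -119.27535889  728.86126438]
```

Request:
move_arm([
  {"tx":3.5,"ty":-3.1,"tz":-1.2,"rx":0,"ry":0,"rz":0,"gripper":1},
  {"tx":3.5,"ty":-3.1,"tz":-1.2,"rx":0,"ry":0,"rz":0,"gripper":1},
  {"tx":3.5,"ty":-3.1,"tz":-1.2,"rx":0,"ry":0,"rz":0,"gripper":1},
  {"tx":3.5,"ty":-3.1,"tz":-1.2,"rx":0,"ry":0,"rz":0,"gripper":1},
  {"tx":3.5,"ty":-3.1,"tz":-1.2,"rx":0,"ry":0,"rz":0,"gripper":1},
  {"tx":3.5,"ty":-3.1,"tz":-1.2,"rx":0,"ry":0,"rz":0,"gripper":1},
  {"tx":3.5,"ty":-3.1,"tz":-1.2,"rx":0,"ry":0,"rz":0,"gripper":1},
  {"tx":3.5,"ty":-3.1,"tz":-1.2,"rx":0,"ry":0,"rz":0,"gripper":1},
  {"tx":3.5,"ty":-3.1,"tz":-1.2,"rx":0,"ry":0,"rz":0,"gripper":1},
  {"tx":3.5,"ty":-3.1,"tz":-1.2,"rx":0,"ry":0,"rz":0,"gripper":1},
  {"tx":0,"ty":0,"tz":0,"rx":0,"ry":0,"rz":0,"gripper":1},
], squeeze=60)

```text
clock: 2.15
eef_pos: [441.2, -167.6, 353.1]
tcp_rot: [3.141, -0.004, 0.365]
contact_force: [-0.0, -0.6, -0.3]
opening: 0.999
```

```bash
python3 look.py w1 strip_mid plinth
```

```text
2.15 [ 441.17965995 -167.57219695  353.14356547] [ 3.14073011 -0.0037642   0.36478197] [-0.04665252 -0.59807558 -0.32482199]
strip_mid 0.92 [123. 342.] [ 488.7 -177.    61. ]
plinth 0.65 [119. 337.] [ 488.9 -173.7    0. ]
```

Run:
```python
from h import *
f=np.load('w1.npz');s=f;p=f['p'];d=f['d']
hsv=cv2.cvtColor(p,cv2.COLOR_RGB2HSV)
b=(hsv[...,0]>100)&(hsv[...,0]<125)&(hsv[...,1]>130)
n,l,st,_=cv2.connectedComponentsWithStats(b.astype(np.uint8));b=l==1+st[1:,4].argmax();print(st[1:])
v,u=np.nonzero(b)
P=np.array([at_d(s,'wrist',a,c,d[a,c]) for a,c in zip(v,u) if d[a,c]>0])
P=P[P[:,2]>55]
c,(w,h),ang=cv2.minAreaRect(P[:,:2].astype(np.float32));print('rect',c,w,h,ang)
m=P[:,:2].mean(0);U,S,V=np.linalg.svd(P[:,:2]-m,full_matrices=False);e=V[0]*np.sign(V[0,1]);print(m,e,np.arctan2(-e[0],e[1]))
t=(P[:,:2]-m)@e;q=np.percentile(t,[0.3,99.7]);print(q,m+e*q.mean())
for a in range(-98,98,14):
    k=abs(t-a-7)<7;print(a+7,k.sum(),np.median(P[k,2]).round(1),np.percentile(P[k,2],[15,85]).round(1))
cv2.imwrite('pics/w1v.png',p[...,::-1])
```

```text
[[ 263   85  152   78 1522]
 [ 281   93    1    1    1]
 [ 298  101    1    1    1]
 [ 304  103    1    1    1]
 [ 301  104    1    1    1]
 [ 305  106    1    1    1]
 [ 292  111    1    1    1]
 [ 294  112    2    1    2]
 [ 297  113    1    1    1]
 [ 301  115    1    1    1]
 [ 313  120    1    1    1]
 [ 317  122    1    1    1]
 [ 319  123    2    1    2]
 [ 322  124    1    1    1]
 [ 333  129    1    1    1]
 [ 335  130    1    1    1]
 [ 338  131    1    1    1]
 [ 340  132    1    1    1]
 [ 342  133    1    1    1]
 [ 354  138    1    1    1]
 [ 358  140    1    1    1]
 [  32  319    1    1    1]
 [ 608  319    1    1    1]
 [  26  324    1    1    1]
 [ 442  334    1    1    1]
 [ 438  339    1    1    1]
 [ 434  344    1    1    1]
 [ 254  349    1    1    1]
 [ 386  349    1    1    1]
 [ 329  353    1    1    1]
 [ 387  353    1    1    1]
 [ 241  361    1    1    1]
 [ 244  360    1    1    1]
 [ 396  360    1    1    1]
 [ 235  363    1    1    1]
 [ 410  365    1    1    1]
 [ 548  398    1    1    1]]
rect (486.00238037109375, -177.06277465820312) 194.41416931152344 17.85721206665039 87.46015930175781
[ 485.8778718  -195.60264045] [0.05157566 0.99866909] -0.051598553817710516
[-78.08525629 115.22033219] [ 486.83550484 -177.05981422]
  return _methods._mean(a, axis=axis, dtype=dtype,
  ret = ret.dtype.type(ret / rcount)
Traceback (most recent call last):
IndexError: index -1 is out of bounds for axis 0 with size 0
```

View pics/w1.png

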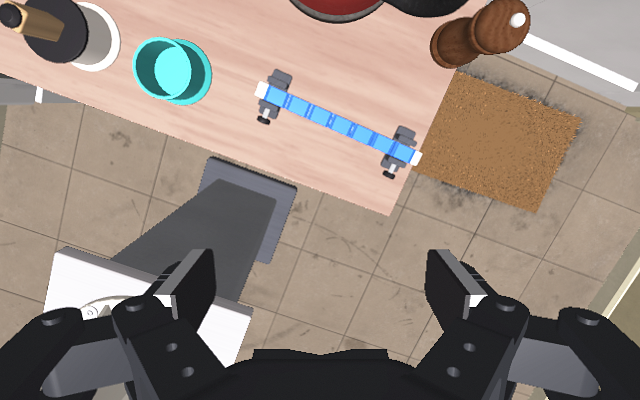

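Request:
move_arm([
  {"tx":1.55,"ty":-4.5,"tz":0.7,"rx":0,"ry":0,"rz":0,"gripper":1},
  {"tx":1.55,"ty":-4.5,"tz":0.7,"rx":0,"ry":0,"rz":0,"gripper":1},
  {"tx":1.55,"ty":-4.5,"tz":0.7,"rx":0,"ry":0,"rz":0,"gripper":1},
  {"tx":1.55,"ty":-4.5,"tz":0.7,"rx":0,"ry":0,"rz":0,"gripper":1},
  {"tx":1.55,"ty":-4.5,"tz":0.7,"rx":0,"ry":0,"rz":0,"gripper":1},
  {"tx":1.55,"ty":-4.5,"tz":0.7,"rx":0,"ry":0,"rz":0,"gripper":1},
  {"tx":1.55,"ty":-4.5,"tz":0.7,"rx":0,"ry":0,"rz":0,"gripper":1},
  {"tx":0,"ty":0,"tz":0,"rx":0,"ry":0,"rz":0,"gripper":1},
  {"tx":0,"ty":0,"tz":0,"rx":0,"ry":0,"rz":0,"gripper":1},
])

```text
clock: 3.2
eef_pos: [429.0, 160.8, 301.6]
tcp_rot: [3.141, 0.002, 0.361]
contact_force: [0.5, -0.7, -0.8]
opening: 0.999
```

```bash
python3 look.py w2 roller_grip stand_mouth
python3 - <<'E'
from h import *
f=np.load('w1.npz');s=f;p=f['p'];d=f['d']
hsv=cv2.cvtColor(p,cv2.COLOR_RGB2HSV)
b=(hsv[...,0]>100)&(hsv[...,0]<125)&(hsv[...,1]>130);b[:80]=0;b[165:]=0
P=np.array([at_d(s,'wrist',a,c,d[a,c]) for a,c in zip(*np.nonzero(b)) if d[a,c]>0])
e=np.array([.047,.9989]);t=(P[:,:2]-[486,-177])@e
for a in range(-84,85,28):
    k=abs(t-a)<12;print(a,k.sum(),np.median(P[k,2]).round(1),np.percentile(P[k,2],[15,85]).round(1))
p=np.load('w2.npz')['p'];cv2.imwrite('pics/w2c.png',cv2.resize(p[0:250,150:500,::-1],None,fx=2,fy=2))
E
```

```text
3.2 [428.96618475 160.82082992 301.56548712] [3.14098760e+00 1.65709663e-03 3.60626193e-01] [ 0.49135986 -0.66062754 -0.78676153]
roller_grip 0.73 [124. 328.] [471.5 169.7  94. ]
stand_mouth 0.76 [162. 433.] [472.   45.2  60. ]
-84 264 63.0 [61.8 64. ]
-56 251 63.1 [62.1 63.9]
-28 243 64.3 [63.3 65.2]
0 190 64.5 [63.6 65.3]
28 131 65.7 [64.3 66.6]
56 95 67.0 [65.7 68.1]
84 115 67.0 [64.4 68. ]
```

View pics/w2c.png

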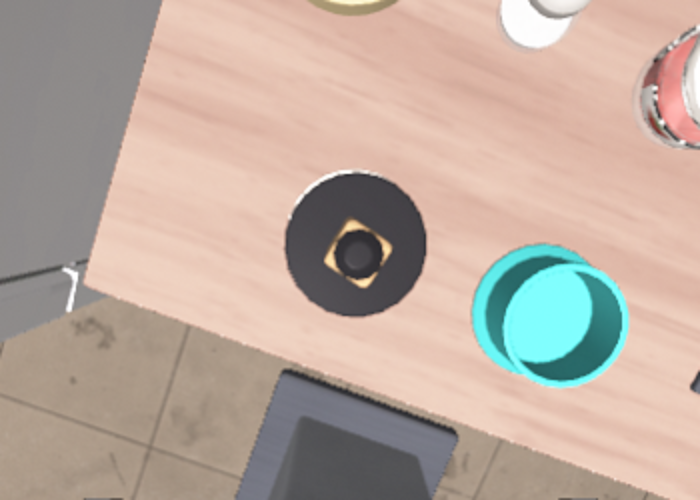

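Run:
```python
from h import *
f=np.load('w2.npz');s=f;p=f['p'];d=f['d']
hsv=cv2.cvtColor(p,cv2.COLOR_RGB2HSV).astype(int)
m=(hsv[...,0]>8)&(hsv[...,0]<28)&(hsv[...,1]>70);m[:100]=0;m[150:]=0;m[:,:305]=0;m[:,355:]=0
v,u=np.nonzero(m);Z=[d[a,c] for a,c in zip(v,u)]
P=np.array([at_d(s,'wrist',a,c,d[a,c]) for a,c in zip(v,u)]);print(len(P),np.percentile(P[:,2],[5,25,50,75,95]))
Q=np.array([at_z(s,'wrist',a,c,122)[:2] for a,c in zip(v,u)],np.float32)
for k in (P[:,2]>-99,P[:,2]>112): print(k.sum(),cv2.minAreaRect(Q[k]))
# collar circle
m2=(p.max(2)<90);n,l,st,c=cv2.connectedComponentsWithStats(m2[:190].astype(np.uint8))
i=l[110,310];print(st[i],c[i]);Q=np.array([at_z(s,'wrist',a,c,66)[:2] for a,c in zip(*np.nonzero(l==i))],np.float32);print(cv2.minEnclosingCircle(Q))
```

```text
271 [ 65.19041999 118.82381392 120.29010345 121.38750096 124.96469588]
271 ((471.2524719238281, 169.85366821289062), (24.99807357788086, 24.21247100830078), 77.58637237548828)
229 ((471.3668518066406, 170.16424560546875), (23.82480239868164, 23.576059341430664), 77.83698272705078)
[ 293   87   70   71 3590] [327.57771588 121.62506964]Traceback (most recent call last):
  File "<stdin>", line 11, in <module>
  File "h.py", line 17, in at_z
    m,R,c=RT(s,cam);d=R@ray(m,row,col);return c+d*(z-c[2])/d[2]
          ~~^^^^^^^
  File "h.py", line 9, in RT
    m=r.camera_model(cam)
ValueError: time passes only in moves, steps and waits
```

Handle centre is (471, 170) with sides at -12.2°, and the measured top height of about 121 agrees with 122. I'll align to it and descend.

Request:
move_arm([
  {"tx":4.3,"ty":0.6,"tz":0,"rx":0,"ry":0,"rz":0,"gripper":1},
  {"tx":0,"ty":0,"tz":1,"rx":0,"ry":0,"rz":8.22,"gripper":1},
  {"tx":0,"ty":0,"tz":1,"rx":0,"ry":0,"rz":8.22,"gripper":1},
  {"tx":0,"ty":0,"tz":1,"rx":0,"ry":0,"rz":8.22,"gripper":1},
  {"tx":0,"ty":0,"tz":1,"rx":0,"ry":0,"rz":8.22,"gripper":1},
  {"tx":0,"ty":0,"tz":4,"rx":0,"ry":0,"rz":0,"gripper":1},
  {"tx":0,"ty":0,"tz":4,"rx":0,"ry":0,"rz":0,"gripper":1},
  {"tx":0,"ty":0,"tz":2,"rx":0,"ry":0,"rz":0,"gripper":1},
  {"tx":0,"ty":0,"tz":0,"rx":0,"ry":0,"rz":0,"gripper":1},
  {"tx":0,"ty":0,"tz":0,"rx":0,"ry":0,"rz":0,"gripper":1},
])

```text
clock: 4.35
eef_pos: [472.1, 169.9, 162.9]
tcp_rot: [3.142, -0.0, -0.216]
contact_force: [0.7, -0.6, -0.2]
opening: 1.001
```

```bash
python3 look.py w3 roller_grip
python3 - <<'E'
from h import *
f=np.load('w3.npz')
p=f['p'];cv2.imwrite('pics/w3c.png',p[...,::-1])
E
```

```text
4.35 [472.12460309 169.85197244 162.90638169] [ 3.14156834e+00 -1.56997622e-04 -2.16030045e-01] [ 0.72190993 -0.63604269 -0.1932377 ]
roller_grip 0.9 [208. 322.] [471.3 169.4  94. ]
```

View pics/w3c.png

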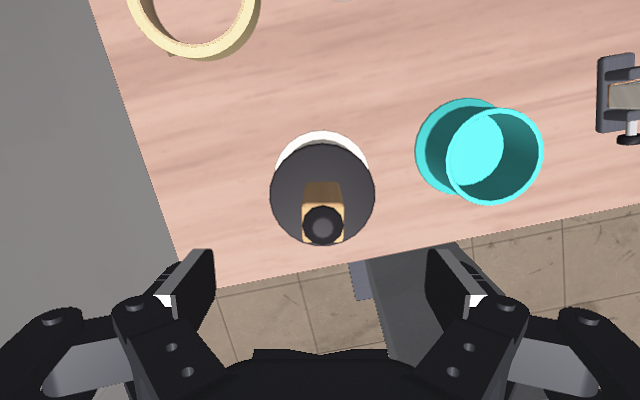

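Handle top at (322, 225), square to the picture and centred between the fingers. Going down to grip.

Request:
move_arm([
  {"tx":0,"ty":0,"tz":3,"rx":0,"ry":0,"rz":0,"gripper":1},
  {"tx":0,"ty":0,"tz":3,"rx":0,"ry":0,"rz":0,"gripper":1},
  {"tx":0,"ty":0,"tz":2,"rx":0,"ry":0,"rz":0,"gripper":1},
  {"tx":0,"ty":0,"tz":1,"rx":0,"ry":0,"rz":0,"gripper":1},
  {"tx":0,"ty":0,"tz":0,"rx":0,"ry":0,"rz":0,"gripper":0},
  {"tx":0,"ty":0,"tz":0,"rx":0,"ry":0,"rz":0,"gripper":-1},
  {"tx":0,"ty":0,"tz":0,"rx":0,"ry":0,"rz":0,"gripper":-1},
  {"tx":0,"ty":0,"tz":0,"rx":0,"ry":0,"rz":0,"gripper":-1},
  {"tx":0,"ty":0,"tz":0,"rx":0,"ry":0,"rz":0,"gripper":-1},
  {"tx":0,"ty":0,"tz":0,"rx":0,"ry":0,"rz":0,"gripper":-1},
  {"tx":0,"ty":0,"tz":0,"rx":0,"ry":0,"rz":0,"gripper":-1},
  {"tx":0,"ty":0,"tz":0,"rx":0,"ry":0,"rz":0,"gripper":-1},
], squeeze=80)

```text
clock: 5.65
eef_pos: [472.1, 171.1, 73.4]
tcp_rot: [-3.141, -0.001, -0.214]
contact_force: [-2.0, -1.0, 8.2]
opening: 0.273
```

Request:
move_arm([
  {"tx":0,"ty":0,"tz":-0.5,"rx":0,"ry":0,"rz":0,"gripper":-1},
  {"tx":0,"ty":0,"tz":-1,"rx":0,"ry":0,"rz":0,"gripper":-1},
  {"tx":0,"ty":0,"tz":-2,"rx":0,"ry":0,"rz":0,"gripper":-1},
  {"tx":0,"ty":0,"tz":-3,"rx":0,"ry":0,"rz":0,"gripper":-1},
  {"tx":0,"ty":0,"tz":-3,"rx":0,"ry":0,"rz":0,"gripper":-1},
  {"tx":0,"ty":0,"tz":-2.5,"rx":0,"ry":0,"rz":0,"gripper":-1},
  {"tx":0,"ty":0,"tz":-1,"rx":0,"ry":0,"rz":0,"gripper":-1},
  {"tx":0,"ty":0,"tz":0,"rx":0,"ry":0,"rz":0,"gripper":-1},
  {"tx":0,"ty":0,"tz":0,"rx":0,"ry":0,"rz":0,"gripper":-1},
  {"tx":0,"ty":0,"tz":0,"rx":0,"ry":0,"rz":0,"gripper":-1},
])

```text
clock: 6.65
eef_pos: [470.6, 170.6, 200.9]
tcp_rot: [3.14, 0.002, -0.214]
contact_force: [0.4, 0.1, -2.6]
opening: 0.273
```

Run:
```python
from h import *
s=r.sense();print(s)
p,d=r.grab_frame('scene');np.savez('s2.npz',p=p,d=d)
rr,cc=proj(s,'scene',np.array(s['eef_pos'])+[0,0,-20]);print(rr,cc)
a,b=int(rr),int(cc)
cv2.imwrite('pics/s2.png',cv2.resize(p[max(0,a-70):a+90,max(0,b-90):b+90,::-1],None,fx=3.3,fy=3.3,interpolation=cv2.INTER_CUBIC))
for o in r.place_of('roller_grip','scene')[:2]:print(o)
```

```text
{'clock': 6.65, 'qpos': array([ 3.44862389e-01,  1.95197753e-01,  1.92430905e+00, -4.59027305e-06,
        1.02458772e+00,  2.12966452e+00]), 'qvel': array([ 0.0007714 ,  0.00285552, -0.00401527, -0.00252444,  0.00116272,
        0.00096282]), 'joint_efforts': array([ 2.71688696e-03, -4.80897617e+01, -3.26525116e+01, -9.98164273e-05,
       -8.70222546e-03, -2.19913210e-05]), 'eef_pos': array([470.57611643, 170.6314331 , 200.87972805]), 'tcp_rot': array([ 3.14026277e+00,  2.11914608e-03, -2.14004828e-01]), 'contact_force': array([ 0.3794187 ,  0.11840473, -2.62720044]), 'wrist_torque': array([ 0.04221953, -0.02377342, -0.03369539]), 'opening': 0.27279517304859646}
213.9523653249144 282.9787395274177
{'location': [197.0, 282.4], 'confidence': 0.61}
```

View pics/s2.png

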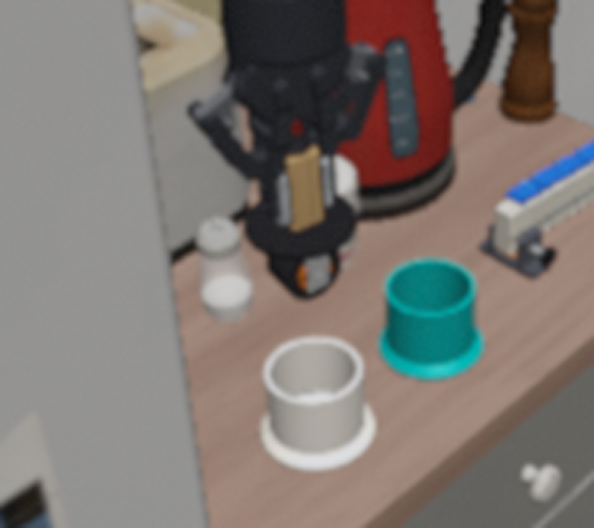

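Run:
```python
from h import *
p=np.load('s2.npz')['p'];s=r.sense();T=np.array([470.6,170.6,157.5]);y=-0.214
ex=np.array([np.cos(y),np.sin(y),0]);ey=np.array([-np.sin(y),np.cos(y),0]);z=np.array([0,0,1.])
m,R,c=RT(s,'scene');print('cam',c)
K=8;r0,c0=int(proj(s,'scene',T)[0])-26,int(proj(s,'scene',T)[1])-24
base=cv2.resize(p[r0:r0+46,c0:c0+48,::-1],None,fx=K,fy=K,interpolation=cv2.INTER_CUBIC)
outs=[base]
for ax,rd in((ex,ey),(ey,ex)):
    o=base.copy()
    for sgn,col in((-14,(0,255,0)),(14,(255,0,255))):
        pts=[]
        for a in np.linspace(0,2*np.pi,40):
            q=proj(s,'scene',T+ax*sgn+22*(np.cos(a)*rd+np.sin(a)*z));pts.append([(q[1]-c0+.5)*K,(q[0]-r0+.5)*K])
        cv2.polylines(o,[np.array(pts,np.int32)],True,col,1)
    outs.append(o)
cv2.imwrite('pics/s3.png',cv2.resize(np.hstack(outs),None,fx=.69,fy=.69))
```

```text
cam [-98.61144987 673.37493241 744.11163193]
```

View pics/s3.png

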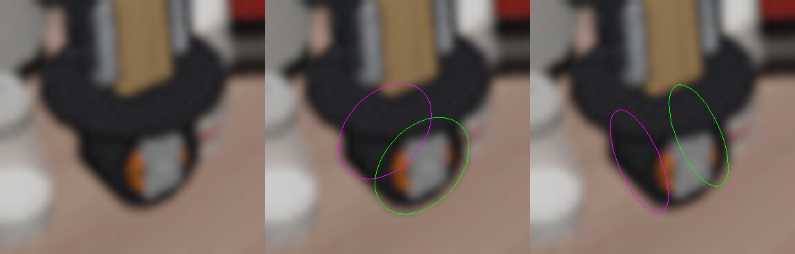

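Run:
```python
from h import *
f=np.load('top1.npz');p,d=f['p'],f['d'];s=r.sense()
P=np.array([at_d(s,'top',a,c,d[a,c]) for a in range(160,190) for c in range(305,425) if d[a,c]>0])
P=P[(P[:,2]>30)&(P[:,2]<600)]
for y0 in range(-300,80,40):
    k=abs(P[:,1]-y0)<20
    if k.any(): i=P[k,0].argmin();print(y0,P[k][i].round(),P[k,2].max().round())
f=np.load('w1.npz');p,d=f['p'],f['d'];P=np.array([at_d(f,'wrist',a,c,d[a,c]) for a in range(0,60,2) for c in range(270,540,3) if d[a,c]>0])
P=P[(P[:,2]>40)&(P[:,1]>-330)]
for y0 in range(-300,80,40):
    k=abs(P[:,1]-y0)<20
    if k.any(): i=P[k,0].argmin();print(y0,P[k][i].round(),P[k,2].max().round())
```

```text
Traceback (most recent call last):
  File "h.py", line 19, in at_d
    m,R,c=RT(s,cam);return c+R@ray(m,row,col)*dep
          ~~^^^^^^^
  File "h.py", line 9, in RT
    m=r.camera_model(cam)
ValueError: time passes only in moves, steps and waits
```

```bash
sed -i 's/^def RT/import functools\n@functools.lru_cache(None)\ndef CM(c): return r.camera_model(c)\ndef RT/; s/m=r.camera_model(cam)/m=CM(cam)/' h.py
python3 - <<'E'
from h import *
def rep(P):
    for y0 in range(-320,80,40):
        k=abs(P[:,1]-y0)<20
        if k.any(): i=P[k,0].argmin();print(y0,P[k][i].round(),P[k,2].max().round())
f=np.load('top1.npz');p,d=f['p'],f['d'];s=np.load('w1.npz')
P=np.array([at_d(s,'top',a,c,d[a,c]) for a in range(160,190) for c in range(305,425) if d[a,c]>0])
rep(P[(P[:,2]>30)&(P[:,2]<600)])
d=s['d'];P=np.array([at_d(s,'wrist',a,c,d[a,c]) for a in range(0,60,2) for c in range(270,540,3) if d[a,c]>0])
print();rep(P[(P[:,2]>40)&(P[:,1]>-330)])
E
```

```text
-320 [ 624. -303.  134.] 141.0
-280 [ 606. -276.   37.] 161.0
-240 [ 579. -220.  537.] 537.0
-200 [ 579. -206.  539.] 574.0
-160 [ 579. -160.  551.] 574.0
-120 [ 579. -130.  550.] 573.0
-80 [579. -71. 548.] 572.0
-40 [554. -29. 597.] 597.0
0 [554. -19. 595.] 595.0

-320 [ 618. -301.  135.] 143.0
-280 [ 606. -280.  132.] 161.0
-240 [ 616. -260.   43.] 175.0
-200 [ 619. -219.  163.] 169.0
-160 [ 609. -140.   63.] 91.0
-120 [ 598. -101.   50.] 95.0
-80 [598. -97.  44.] 75.0
```

The axle lies along tool x: the fork plate and orange hub sit on the face towards the robot. So the roller rolls along tool y, and it only needs a 9.6° turn. Carrying it over section 1.

Request:
move_arm([
  {"tx":0.53,"ty":2.19,"tz":0,"rx":0,"ry":0,"rz":0,"gripper":-1},
  {"tx":1.0,"ty":4,"tz":0,"rx":0,"ry":0,"rz":0,"gripper":-1},
  {"tx":1.0,"ty":4,"tz":0,"rx":0,"ry":0,"rz":0,"gripper":-1},
  {"tx":1.0,"ty":4,"tz":0,"rx":0,"ry":0,"rz":0,"gripper":-1},
  {"tx":1.0,"ty":4,"tz":0,"rx":0,"ry":0,"rz":0,"gripper":-1},
  {"tx":1.0,"ty":4,"tz":0,"rx":0,"ry":0,"rz":0,"gripper":-1},
  {"tx":1.0,"ty":4,"tz":0,"rx":0,"ry":0,"rz":0,"gripper":-1},
  {"tx":1.0,"ty":4,"tz":0,"rx":0,"ry":0,"rz":0,"gripper":-1},
  {"tx":1.0,"ty":4,"tz":0,"rx":0,"ry":0,"rz":0,"gripper":-1},
  {"tx":1.0,"ty":4,"tz":0,"rx":0,"ry":0,"rz":0,"gripper":-1},
  {"tx":0.7,"ty":3,"tz":0,"rx":0,"ry":0,"rz":0,"gripper":-1},
  {"tx":0.1,"ty":0.75,"tz":0,"rx":0,"ry":0,"rz":0,"gripper":-1},
])

```text
clock: 7.95
eef_pos: [483.1, -263.7, 201.4]
tcp_rot: [3.141, 0.001, -0.216]
contact_force: [0.8, -0.3, -2.4]
opening: 0.27
```

Request:
move_arm([
  {"tx":0,"ty":0,"tz":1,"rx":0,"ry":0,"rz":-4.8,"gripper":-1},
  {"tx":0,"ty":0,"tz":2,"rx":0,"ry":0,"rz":-4.8,"gripper":-1},
  {"tx":0,"ty":0,"tz":1,"rx":0,"ry":0,"rz":0,"gripper":-1},
  {"tx":0,"ty":0,"tz":0,"rx":0,"ry":0,"rz":0,"gripper":-1},
  {"tx":0,"ty":0,"tz":0,"rx":0,"ry":0,"rz":0,"gripper":-1},
  {"tx":0,"ty":0,"tz":0,"rx":0,"ry":0,"rz":0,"gripper":-1},
])

```text
clock: 8.55
eef_pos: [483.9, -260.8, 163.0]
tcp_rot: [3.141, -0.001, -0.047]
contact_force: [-0.7, 0.2, -2.3]
opening: 0.27
```

Run:
```python
from h import *
s=r.sense();print(s['eef_pos'],s['tcp_rot'],s['contact_force'],s['qpos'])
p,d=r.grab_frame('wrist');np.savez('w4.npz',p=p,d=d,eef_pos=s['eef_pos'],tcp_rot=s['tcp_rot'])
cv2.imwrite('pics/w4.png',p[...,::-1])
hsv=cv2.cvtColor(p,cv2.COLOR_RGB2HSV)
b=(hsv[...,0]>100)&(hsv[...,0]<125)&(hsv[...,1]>130);b[300:]=0
P=np.array([at_d(s,'wrist',a,c,d[a,c]) for a,c in zip(*np.nonzero(b)) if d[a,c]>0]);print(len(P))
P=P[(P[:,2]>55)&(P[:,2]<75)&(abs(P[:,0]-486)<40)];print(P.min(0),P.max(0))
c=cv2.minAreaRect(P[:,:2].astype(np.float32));print(c)
t=(P[:,:2]-[486,-177])@[.047,.9989]
for a in range(-84,85,28):
    k=abs(t-a)<12
    if k.any(): x=P[k];print(a,k.sum(),np.median(x[:,2]).round(1),'x mid',(np.percentile(x[:,0],[2,98])).round(1))
```

```text
[ 483.88286215 -260.82184575  163.0087528 ] [ 3.14117334e+00 -9.60721154e-04 -4.73287289e-02] [-0.67374578  0.15067271 -2.29631641] [-4.97126852e-01  3.14026580e-01  1.86004175e+00  4.87294851e-05
  9.66476852e-01  1.12097074e+00]
1681
[ 475.92640068 -221.48599541   59.24724392] [498.85442107 -79.83073795  69.59489165]
((486.8954162597656, -150.61798095703125), (141.04409790039062, 18.500648498535156), 87.41010284423828)
-56 1 62.9 x mid [492.9 492.9]
-28 132 63.9 x mid [477.  493.6]
0 195 64.2 x mid [477.5 494.9]
28 202 65.2 x mid [478.3 496.2]
56 231 66.6 x mid [479.2 497.5]
84 303 67.2 x mid [480.5 498.5]
```

View pics/w4.png

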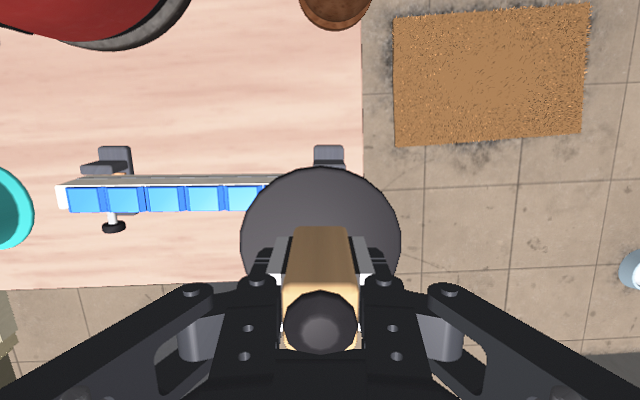

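Request:
move_arm([
  {"tx":-0.1,"ty":0,"tz":1.5,"rx":0,"ry":0,"rz":0,"gripper":-1},
  {"tx":0,"ty":0,"tz":1.2,"rx":0,"ry":0,"rz":0,"gripper":-1},
  {"tx":0,"ty":0,"tz":0.5,"rx":0,"ry":0,"rz":0,"gripper":-1},
  {"tx":0,"ty":0,"tz":0.1,"rx":0,"ry":0,"rz":0,"gripper":-1},
  {"tx":0,"ty":0,"tz":0,"rx":0,"ry":0,"rz":0,"gripper":-1},
  {"tx":0,"ty":0,"tz":0,"rx":0,"ry":0,"rz":0,"gripper":-1},
])

```text
clock: 9.2
eef_pos: [482.6, -260.9, 129.6]
tcp_rot: [3.141, -0.0, -0.047]
contact_force: [0.2, 0.2, -2.7]
opening: 0.268
```

Request:
move_arm([
  {"tx":0,"ty":0,"tz":0.1,"rx":0,"ry":0,"rz":0,"gripper":-1},
  {"tx":0,"ty":0,"tz":0.1,"rx":0,"ry":0,"rz":0,"gripper":-1},
  {"tx":0,"ty":0,"tz":0,"rx":0,"ry":0,"rz":0,"gripper":-1},
  {"tx":0,"ty":0,"tz":0,"rx":0,"ry":0,"rz":0,"gripper":-1},
])

```text
clock: 9.6
eef_pos: [482.7, -261.0, 127.7]
tcp_rot: [3.141, -0.001, -0.046]
contact_force: [-0.7, -0.2, 3.5]
opening: 0.27
```

Request:
move_arm([
  {"tx":0,"ty":0,"tz":0.1,"rx":0,"ry":0,"rz":0,"gripper":-1},
  {"tx":0,"ty":0,"tz":0.1,"rx":0,"ry":0,"rz":0,"gripper":-1},
  {"tx":0,"ty":0,"tz":0,"rx":0,"ry":0,"rz":0,"gripper":-1},
  {"tx":0,"ty":0,"tz":0,"rx":0,"ry":0,"rz":0,"gripper":-1},
])

```text
clock: 10.0
eef_pos: [482.6, -260.8, 125.3]
tcp_rot: [3.142, -0.0, -0.047]
contact_force: [0.9, -0.1, 2.2]
opening: 0.267
```

Request:
move_arm([
  {"tx":0,"ty":0,"tz":0.1,"rx":0,"ry":0,"rz":0,"gripper":-1},
  {"tx":0,"ty":0,"tz":0,"rx":0,"ry":0,"rz":0,"gripper":-1},
  {"tx":0,"ty":0,"tz":0,"rx":0,"ry":0,"rz":0,"gripper":-1},
])

```text
clock: 10.3
eef_pos: [482.8, -261.1, 125.0]
tcp_rot: [3.141, -0.001, -0.046]
contact_force: [0.1, -1.0, 9.9]
opening: 0.272
```

Request:
move_arm([
  {"tx":0,"ty":0,"tz":0.03,"rx":0,"ry":0,"rz":0,"gripper":-1},
  {"tx":0,"ty":0,"tz":0,"rx":0,"ry":0,"rz":0,"gripper":-1},
  {"tx":0,"ty":0,"tz":0,"rx":0,"ry":0,"rz":0,"gripper":-1},
])

```text
clock: 10.6
eef_pos: [482.8, -261.2, 125.0]
tcp_rot: [3.141, -0.001, -0.046]
contact_force: [-1.3, 0.3, 11.8]
opening: 0.272
```

Request:
move_arm([
  {"tx":0,"ty":-0.2,"tz":-0.005,"rx":0,"ry":0,"rz":0,"gripper":-1},
  {"tx":0,"ty":-0.2,"tz":-0.005,"rx":0,"ry":0,"rz":0,"gripper":-1},
  {"tx":0,"ty":-0.2,"tz":-0.005,"rx":0,"ry":0,"rz":0,"gripper":-1},
  {"tx":0,"ty":-0.2,"tz":-0.005,"rx":0,"ry":0,"rz":0,"gripper":-1},
  {"tx":0,"ty":-0.2,"tz":-0.005,"rx":0,"ry":0,"rz":0,"gripper":-1},
])

```text
clock: 11.1
eef_pos: [483.3, -251.8, 125.3]
tcp_rot: [3.14, -0.001, -0.046]
contact_force: [-1.2, -2.3, 10.1]
opening: 0.274
```

Request:
move_arm([
  {"tx":0,"ty":-0.2,"tz":-0.005,"rx":0,"ry":0,"rz":0,"gripper":-1},
  {"tx":0,"ty":-0.2,"tz":-0.005,"rx":0,"ry":0,"rz":0,"gripper":-1},
  {"tx":0,"ty":-0.2,"tz":-0.005,"rx":0,"ry":0,"rz":0,"gripper":-1},
  {"tx":0,"ty":-0.2,"tz":-0.005,"rx":0,"ry":0,"rz":0,"gripper":-1},
])

```text
clock: 11.5
eef_pos: [483.7, -243.4, 125.5]
tcp_rot: [3.14, -0.001, -0.046]
contact_force: [-2.6, -1.8, 12.6]
opening: 0.275
```

Request:
move_arm([
  {"tx":0,"ty":-0.2,"tz":-0.005,"rx":0,"ry":0,"rz":0,"gripper":-1},
  {"tx":0,"ty":-0.2,"tz":-0.005,"rx":0,"ry":0,"rz":0,"gripper":-1},
  {"tx":0,"ty":-0.2,"tz":-0.005,"rx":0,"ry":0,"rz":0,"gripper":-1},
  {"tx":0,"ty":-0.2,"tz":-0.005,"rx":0,"ry":0,"rz":0,"gripper":-1},
])

```text
clock: 11.9
eef_pos: [484.1, -235.3, 125.8]
tcp_rot: [3.14, -0.001, -0.046]
contact_force: [-2.3, -1.4, 13.5]
opening: 0.271
```

Request:
move_arm([
  {"tx":0,"ty":-0.2,"tz":-0.03,"rx":0,"ry":0,"rz":0,"gripper":-1},
  {"tx":0,"ty":-0.25,"tz":-0.008,"rx":0,"ry":0,"rz":0,"gripper":-1},
  {"tx":0,"ty":-0.25,"tz":-0.008,"rx":0,"ry":0,"rz":0,"gripper":-1},
  {"tx":0,"ty":-0.25,"tz":-0.008,"rx":0,"ry":0,"rz":0,"gripper":-1},
  {"tx":0,"ty":-0.25,"tz":-0.008,"rx":0,"ry":0,"rz":0,"gripper":-1},
])

```text
clock: 12.4
eef_pos: [484.7, -223.7, 126.2]
tcp_rot: [3.14, -0.001, -0.046]
contact_force: [-2.2, -2.6, 9.3]
opening: 0.271
```

Request:
move_arm([
  {"tx":0,"ty":-0.25,"tz":-0.008,"rx":0,"ry":0,"rz":0,"gripper":-1},
  {"tx":0,"ty":-0.25,"tz":-0.008,"rx":0,"ry":0,"rz":0,"gripper":-1},
  {"tx":0,"ty":-0.25,"tz":-0.008,"rx":0,"ry":0,"rz":0,"gripper":-1},
  {"tx":0,"ty":-0.25,"tz":-0.008,"rx":0,"ry":0,"rz":0,"gripper":-1},
])

```text
clock: 12.8
eef_pos: [485.1, -213.2, 126.4]
tcp_rot: [3.141, -0.001, -0.046]
contact_force: [-1.0, -0.8, 10.7]
opening: 0.27
```

Good: about 13 N. Continuing.

Request:
move_arm([
  {"tx":0,"ty":-0.25,"tz":-0.008,"rx":0,"ry":0,"rz":0,"gripper":-1},
  {"tx":0,"ty":-0.25,"tz":-0.008,"rx":0,"ry":0,"rz":0,"gripper":-1},
  {"tx":0,"ty":-0.25,"tz":-0.008,"rx":0,"ry":0,"rz":0,"gripper":-1},
  {"tx":0,"ty":-0.25,"tz":-0.008,"rx":0,"ry":0,"rz":0,"gripper":-1},
  {"tx":0,"ty":-0.25,"tz":-0.008,"rx":0,"ry":0,"rz":0,"gripper":-1},
])

```text
clock: 13.3
eef_pos: [485.7, -200.6, 126.8]
tcp_rot: [3.141, -0.001, -0.046]
contact_force: [-1.3, -0.9, 10.5]
opening: 0.267
```

Request:
move_arm([
  {"tx":0,"ty":-0.25,"tz":-0.008,"rx":0,"ry":0,"rz":0,"gripper":-1},
  {"tx":0,"ty":-0.25,"tz":-0.008,"rx":0,"ry":0,"rz":0,"gripper":-1},
  {"tx":0,"ty":-0.25,"tz":-0.008,"rx":0,"ry":0,"rz":0,"gripper":-1},
  {"tx":0,"ty":-0.25,"tz":-0.008,"rx":0,"ry":0,"rz":0,"gripper":-1},
  {"tx":0,"ty":-0.25,"tz":-0.008,"rx":0,"ry":0,"rz":0,"gripper":-1},
])

```text
clock: 13.8
eef_pos: [486.3, -188.3, 127.1]
tcp_rot: [3.141, -0.001, -0.046]
contact_force: [-0.5, -1.2, 10.8]
opening: 0.271
```

Request:
move_arm([
  {"tx":0,"ty":-0.25,"tz":-0.008,"rx":0,"ry":0,"rz":0,"gripper":-1},
  {"tx":0,"ty":-0.25,"tz":-0.008,"rx":0,"ry":0,"rz":0,"gripper":-1},
  {"tx":0,"ty":-0.25,"tz":-0.008,"rx":0,"ry":0,"rz":0,"gripper":-1},
  {"tx":0,"ty":-0.25,"tz":-0.008,"rx":0,"ry":0,"rz":0,"gripper":-1},
  {"tx":0,"ty":-0.25,"tz":-0.008,"rx":0,"ry":0,"rz":0,"gripper":-1},
  {"tx":0,"ty":-0.25,"tz":-0.008,"rx":0,"ry":0,"rz":0,"gripper":-1},
])

```text
clock: 14.4
eef_pos: [487.0, -173.1, 127.6]
tcp_rot: [3.141, -0.001, -0.046]
contact_force: [-1.5, -0.6, 10.1]
opening: 0.272
```

Request:
move_arm([
  {"tx":0,"ty":-0.25,"tz":-0.008,"rx":0,"ry":0,"rz":0,"gripper":-1},
  {"tx":0,"ty":-0.25,"tz":-0.008,"rx":0,"ry":0,"rz":0,"gripper":-1},
  {"tx":0,"ty":-0.25,"tz":-0.008,"rx":0,"ry":0,"rz":0,"gripper":-1},
  {"tx":0,"ty":-0.25,"tz":-0.008,"rx":0,"ry":0,"rz":0,"gripper":-1},
  {"tx":0,"ty":-0.25,"tz":-0.008,"rx":0,"ry":0,"rz":0,"gripper":-1},
  {"tx":0,"ty":-0.25,"tz":-0.008,"rx":0,"ry":0,"rz":0,"gripper":-1},
])

```text
clock: 15.0
eef_pos: [487.6, -158.2, 128.0]
tcp_rot: [3.141, -0.001, -0.046]
contact_force: [-0.4, -0.3, 9.3]
opening: 0.273
```

Request:
move_arm([
  {"tx":0,"ty":-0.25,"tz":0.005,"rx":0,"ry":0,"rz":0,"gripper":-1},
  {"tx":0,"ty":-0.25,"tz":-0.007,"rx":0,"ry":0,"rz":0,"gripper":-1},
  {"tx":0,"ty":-0.25,"tz":-0.007,"rx":0,"ry":0,"rz":0,"gripper":-1},
  {"tx":0,"ty":-0.25,"tz":-0.007,"rx":0,"ry":0,"rz":0,"gripper":-1},
  {"tx":0,"ty":-0.25,"tz":-0.007,"rx":0,"ry":0,"rz":0,"gripper":-1},
  {"tx":0,"ty":-0.25,"tz":-0.007,"rx":0,"ry":0,"rz":0,"gripper":-1},
])

```text
clock: 15.6
eef_pos: [488.4, -143.6, 128.5]
tcp_rot: [3.14, -0.001, -0.046]
contact_force: [-1.3, -4.9, 10.3]
opening: 0.267
```

Request:
move_arm([
  {"tx":0,"ty":-0.25,"tz":-0.007,"rx":0,"ry":0,"rz":0,"gripper":-1},
  {"tx":0,"ty":-0.25,"tz":-0.007,"rx":0,"ry":0,"rz":0,"gripper":-1},
  {"tx":0,"ty":-0.25,"tz":-0.007,"rx":0,"ry":0,"rz":0,"gripper":-1},
  {"tx":0,"ty":-0.25,"tz":-0.007,"rx":0,"ry":0,"rz":0,"gripper":-1},
  {"tx":0,"ty":-0.25,"tz":-0.007,"rx":0,"ry":0,"rz":0,"gripper":-1},
  {"tx":0,"ty":-0.25,"tz":-0.007,"rx":0,"ry":0,"rz":0,"gripper":-1},
])

```text
clock: 16.2
eef_pos: [489.1, -128.2, 128.9]
tcp_rot: [3.141, -0.001, -0.046]
contact_force: [-1.0, -0.0, 11.3]
opening: 0.272
```

Request:
move_arm([
  {"tx":0,"ty":-0.25,"tz":-0.007,"rx":0,"ry":0,"rz":0,"gripper":-1},
  {"tx":0,"ty":-0.25,"tz":-0.007,"rx":0,"ry":0,"rz":0,"gripper":-1},
  {"tx":0,"ty":-0.25,"tz":-0.007,"rx":0,"ry":0,"rz":0,"gripper":-1},
  {"tx":0,"ty":-0.25,"tz":-0.007,"rx":0,"ry":0,"rz":0,"gripper":-1},
  {"tx":0,"ty":-0.25,"tz":-0.007,"rx":0,"ry":0,"rz":0,"gripper":-1},
])

```text
clock: 16.7
eef_pos: [489.7, -115.8, 129.3]
tcp_rot: [3.141, -0.001, -0.046]
contact_force: [-1.4, -3.4, 10.8]
opening: 0.27
```

Request:
move_arm([
  {"tx":0,"ty":-0.25,"tz":-0.007,"rx":0,"ry":0,"rz":0,"gripper":-1},
  {"tx":0,"ty":-0.25,"tz":-0.007,"rx":0,"ry":0,"rz":0,"gripper":-1},
  {"tx":0,"ty":-0.25,"tz":-0.007,"rx":0,"ry":0,"rz":0,"gripper":-1},
  {"tx":0,"ty":-0.25,"tz":-0.007,"rx":0,"ry":0,"rz":0,"gripper":-1},
  {"tx":0,"ty":-0.25,"tz":-0.007,"rx":0,"ry":0,"rz":0,"gripper":-1},
])

```text
clock: 17.2
eef_pos: [490.3, -103.3, 129.6]
tcp_rot: [3.141, -0.001, -0.046]
contact_force: [-1.7, -0.2, 12.6]
opening: 0.266
```

Request:
move_arm([
  {"tx":0,"ty":-0.25,"tz":-0.007,"rx":0,"ry":0,"rz":0,"gripper":-1},
  {"tx":0,"ty":-0.25,"tz":-0.007,"rx":0,"ry":0,"rz":0,"gripper":-1},
  {"tx":0,"ty":-0.25,"tz":-0.007,"rx":0,"ry":0,"rz":0,"gripper":-1},
  {"tx":0,"ty":-0.25,"tz":-0.007,"rx":0,"ry":0,"rz":0,"gripper":-1},
  {"tx":0,"ty":-0.2,"tz":-0.006,"rx":0,"ry":0,"rz":0,"gripper":-1},
  {"tx":0,"ty":0,"tz":0,"rx":0,"ry":0,"rz":0,"gripper":-1},
])

```text
clock: 17.8
eef_pos: [490.9, -90.9, 130.0]
tcp_rot: [3.141, -0.001, -0.046]
contact_force: [-1.3, 0.7, 11.8]
opening: 0.266
```

One pass is done, with height rising linearly from 125.0 to 130.0 at 12–15 N. I'll roll back once to make sure everything is seated.

Request:
move_arm([
  {"tx":0,"ty":0.4,"tz":0.011,"rx":0,"ry":0,"rz":0,"gripper":-1},
  {"tx":0,"ty":0.5,"tz":0.014,"rx":0,"ry":0,"rz":0,"gripper":-1},
  {"tx":0,"ty":0.5,"tz":0.014,"rx":0,"ry":0,"rz":0,"gripper":-1},
  {"tx":0,"ty":0.5,"tz":0.014,"rx":0,"ry":0,"rz":0,"gripper":-1},
  {"tx":0,"ty":0.5,"tz":0.014,"rx":0,"ry":0,"rz":0,"gripper":-1},
  {"tx":0,"ty":0.5,"tz":0.014,"rx":0,"ry":0,"rz":0,"gripper":-1},
  {"tx":0,"ty":0.5,"tz":0.014,"rx":0,"ry":0,"rz":0,"gripper":-1},
  {"tx":0,"ty":0.5,"tz":0.014,"rx":0,"ry":0,"rz":0,"gripper":-1},
])

```text
clock: 18.6
eef_pos: [489.0, -130.2, 128.8]
tcp_rot: [3.141, -0.001, -0.047]
contact_force: [-0.8, 0.4, 10.7]
opening: 0.272
```

Request:
move_arm([
  {"tx":0,"ty":0.5,"tz":0.014,"rx":0,"ry":0,"rz":0,"gripper":-1},
  {"tx":0,"ty":0.5,"tz":0.014,"rx":0,"ry":0,"rz":0,"gripper":-1},
  {"tx":0,"ty":0.5,"tz":0.014,"rx":0,"ry":0,"rz":0,"gripper":-1},
  {"tx":0,"ty":0.5,"tz":0.014,"rx":0,"ry":0,"rz":0,"gripper":-1},
  {"tx":0,"ty":0.5,"tz":0.014,"rx":0,"ry":0,"rz":0,"gripper":-1},
  {"tx":0,"ty":0.5,"tz":0.014,"rx":0,"ry":0,"rz":0,"gripper":-1},
  {"tx":0,"ty":0.5,"tz":0.014,"rx":0,"ry":0,"rz":0,"gripper":-1},
  {"tx":0,"ty":0.5,"tz":0.014,"rx":0,"ry":0,"rz":0,"gripper":-1},
])

```text
clock: 19.4
eef_pos: [487.2, -170.1, 127.7]
tcp_rot: [3.142, -0.001, -0.047]
contact_force: [-0.4, -0.2, 12.5]
opening: 0.268
```

Request:
move_arm([
  {"tx":0,"ty":0.5,"tz":0.015,"rx":0,"ry":0,"rz":0,"gripper":-1},
  {"tx":0,"ty":0.5,"tz":0.015,"rx":0,"ry":0,"rz":0,"gripper":-1},
  {"tx":0,"ty":0.5,"tz":0.015,"rx":0,"ry":0,"rz":0,"gripper":-1},
  {"tx":0,"ty":0.5,"tz":0.015,"rx":0,"ry":0,"rz":0,"gripper":-1},
  {"tx":0,"ty":0.5,"tz":0.015,"rx":0,"ry":0,"rz":0,"gripper":-1},
  {"tx":0,"ty":0.5,"tz":0.015,"rx":0,"ry":0,"rz":0,"gripper":-1},
  {"tx":0,"ty":0.5,"tz":0.015,"rx":0,"ry":0,"rz":0,"gripper":-1},
  {"tx":0,"ty":0.5,"tz":0.015,"rx":0,"ry":0,"rz":0,"gripper":-1},
])

```text
clock: 20.2
eef_pos: [485.3, -210.2, 126.5]
tcp_rot: [3.141, -0.001, -0.047]
contact_force: [-0.4, -0.7, 10.7]
opening: 0.273
```

Request:
move_arm([
  {"tx":0,"ty":0.5,"tz":0.015,"rx":0,"ry":0,"rz":0,"gripper":-1},
  {"tx":0,"ty":0.5,"tz":0.015,"rx":0,"ry":0,"rz":0,"gripper":-1},
  {"tx":0,"ty":0.5,"tz":0.015,"rx":0,"ry":0,"rz":0,"gripper":-1},
  {"tx":0,"ty":0.5,"tz":0.015,"rx":0,"ry":0,"rz":0,"gripper":-1},
  {"tx":0,"ty":0.5,"tz":0.015,"rx":0,"ry":0,"rz":0,"gripper":-1},
  {"tx":0,"ty":0.5,"tz":0.015,"rx":0,"ry":0,"rz":0,"gripper":-1},
  {"tx":0,"ty":0.5,"tz":0.015,"rx":0,"ry":0,"rz":0,"gripper":-1},
  {"tx":0,"ty":0.5,"tz":0.015,"rx":0,"ry":0,"rz":0,"gripper":-1},
  {"tx":0,"ty":0.5,"tz":0.015,"rx":0,"ry":0,"rz":0,"gripper":-1},
  {"tx":0,"ty":0.4,"tz":0.012,"rx":0,"ry":0,"rz":0,"gripper":-1},
  {"tx":0,"ty":0,"tz":0,"rx":0,"ry":0,"rz":0,"gripper":-1},
])

```text
clock: 21.3
eef_pos: [483.0, -259.6, 125.1]
tcp_rot: [3.141, -0.001, -0.047]
contact_force: [-1.7, -0.3, 10.8]
opening: 0.271
```

Request:
move_arm([
  {"tx":0,"ty":0,"tz":-0.5,"rx":0,"ry":0,"rz":0,"gripper":-1},
  {"tx":0,"ty":0,"tz":-1.5,"rx":0,"ry":0,"rz":0,"gripper":-1},
  {"tx":0,"ty":0,"tz":-2,"rx":0,"ry":0,"rz":0,"gripper":-1},
  {"tx":0,"ty":0,"tz":-2,"rx":0,"ry":0,"rz":0,"gripper":-1},
  {"tx":0,"ty":0,"tz":-1.5,"rx":0,"ry":0,"rz":0,"gripper":-1},
  {"tx":0,"ty":0,"tz":0,"rx":0,"ry":0,"rz":0,"gripper":-1},
  {"tx":0,"ty":0,"tz":0,"rx":0,"ry":0,"rz":0,"gripper":-1},
])

```text
clock: 22.0
eef_pos: [481.9, -258.4, 198.5]
tcp_rot: [-3.141, 0.001, -0.046]
contact_force: [-0.2, -0.1, -2.0]
opening: 0.272
```

Run:
```python
from h import *
s=r.sense();print(s['clock'],s['eef_pos'],s['tcp_rot'],s['contact_force'])
p,d=r.grab_frame('wrist')
hsv=cv2.cvtColor(p,cv2.COLOR_RGB2HSV)
b=(hsv[...,0]>100)&(hsv[...,0]<125)&(hsv[...,1]>130);b[300:]=0
P=np.array([at_d(s,'wrist',a,c,d[a,c]) for a,c in zip(*np.nonzero(b)) if d[a,c]>0]);print(len(P))
t=(P[:,:2]-[486.5,-177])@[.045,.999];o=(P[:,:2]-[486.5,-177])@[.999,-.045]
for a in range(-84,85,28):
    k=(abs(t-a)<12)&(abs(o)<7)
    if k.any(): print(a,k.sum(),np.median(P[k,2]).round(1))
c=p[100:260,40:440,::-1];cv2.imwrite('pics/w5.png',cv2.resize(c,None,fx=2,fy=2,interpolation=cv2.INTER_CUBIC))
```

```text
22.0 [ 481.91543034 -258.41345751  198.50303634] [-3.14111757e+00  9.22653053e-04 -4.64252601e-02] [-0.2479037  -0.09625911 -1.98745834]
1323
-56 7 59.5
-28 65 60.1
0 84 60.9
28 84 61.8
56 94 62.4
84 104 63.2
```

View pics/w5.png

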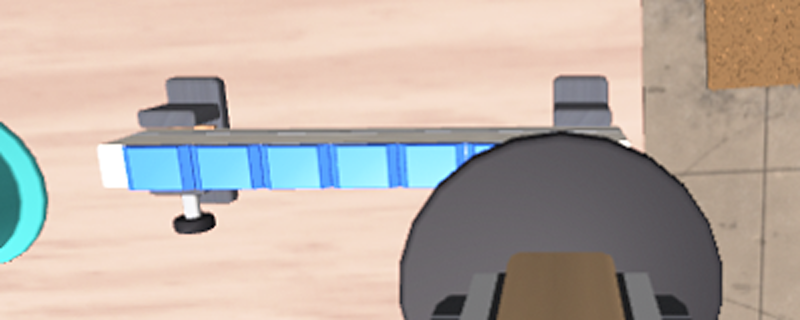

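All visible sections are about 4 mm lower than before, on one even line (60.1 to 63.2). Returning to the cup.

Request:
move_arm([
  {"tx":0,"ty":0,"tz":-0.2,"rx":0,"ry":0,"rz":4.8,"gripper":-1},
  {"tx":0,"ty":0,"tz":0,"rx":0,"ry":0,"rz":4.8,"gripper":-1},
  {"tx":-0.5,"ty":-2,"tz":0,"rx":0,"ry":0,"rz":0,"gripper":-1},
  {"tx":-1,"ty":-4,"tz":0,"rx":0,"ry":0,"rz":0,"gripper":-1},
  {"tx":-1,"ty":-4,"tz":0,"rx":0,"ry":0,"rz":0,"gripper":-1},
  {"tx":-1,"ty":-4,"tz":0,"rx":0,"ry":0,"rz":0,"gripper":-1},
  {"tx":-1,"ty":-4,"tz":0,"rx":0,"ry":0,"rz":0,"gripper":-1},
  {"tx":-1,"ty":-4,"tz":0,"rx":0,"ry":0,"rz":0,"gripper":-1},
  {"tx":-1,"ty":-4,"tz":0,"rx":0,"ry":0,"rz":0,"gripper":-1},
  {"tx":-1,"ty":-4,"tz":0,"rx":0,"ry":0,"rz":0,"gripper":-1},
  {"tx":-1,"ty":-4,"tz":0,"rx":0,"ry":0,"rz":0,"gripper":-1},
  {"tx":-1,"ty":-4,"tz":0,"rx":0,"ry":0,"rz":0,"gripper":-1},
])

```text
clock: 23.25
eef_pos: [469.2, 134.2, 200.0]
tcp_rot: [3.141, 0.002, -0.214]
contact_force: [1.0, -0.3, -2.1]
opening: 0.268
```

Request:
move_arm([
  {"tx":-0.63,"ty":-3,"tz":0,"rx":0,"ry":0,"rz":0,"gripper":-1},
  {"tx":0,"ty":-0.7,"tz":0,"rx":0,"ry":0,"rz":0,"gripper":-1},
  {"tx":0,"ty":0,"tz":0,"rx":0,"ry":0,"rz":0,"gripper":-1},
  {"tx":0,"ty":0,"tz":0,"rx":0,"ry":0,"rz":0,"gripper":-1},
  {"tx":0,"ty":0,"tz":0,"rx":0,"ry":0,"rz":0,"gripper":-1},
])

```text
clock: 23.75
eef_pos: [471.8, 169.0, 200.8]
tcp_rot: [3.141, 0.001, -0.215]
contact_force: [-0.6, -0.6, -2.2]
opening: 0.27
```

Run:
```python
from h import *
for i in range(3):
    s=r.sense();print(s['eef_pos'],s['tcp_rot'],s['contact_force'])
    p,d=r.grab_frame('scene')
# cup rim in scene: light pixels around z=60 circle
np.savez('s4.npz',p=p,d=d)
for o in r.place_of('stand_mouth','scene')[:3]:
    l=o['location'];print(o['confidence'],l,at_z(s,'scene',*l,60))
p0=np.load('s2.npz')['p']
K=7;q=[proj(s,'scene',[471.5+31*np.cos(a),170.5+31*np.sin(a),60]) for a in np.linspace(0,6.29,50)]
q=np.array(q);r0,c0=int(q[:,0].min())-25,int(q[:,1].min())-12
im=cv2.resize(p[r0:r0+80,c0:c0+70,::-1],None,fx=K,fy=K,interpolation=cv2.INTER_CUBIC)
cv2.polylines(im,[np.int32((q[:,::-1]-[c0,r0]+.5)*K)],True,(0,255,0),1)
cv2.imwrite('pics/s4.png',im)
```

```text
[471.77380749 169.00278839 200.79778421] [ 3.14082747e+00  7.38420120e-04 -2.15248050e-01] [-0.59740232 -0.5747714  -2.15053448]
[471.90782139 169.05736799 200.96547892] [ 3.14109095e+00  4.75262715e-04 -2.15474556e-01] [-0.16674905  0.02676781 -1.79527692]
[471.9987771  169.16356245 201.09236673] [ 3.14127074e+00  2.59014098e-04 -2.15480262e-01] [ 0.26424554  0.35011553 -2.61553056]
0.69 [252.0, 286.6] [478.43362962 161.93158131  60.        ]
```

View pics/s4.png

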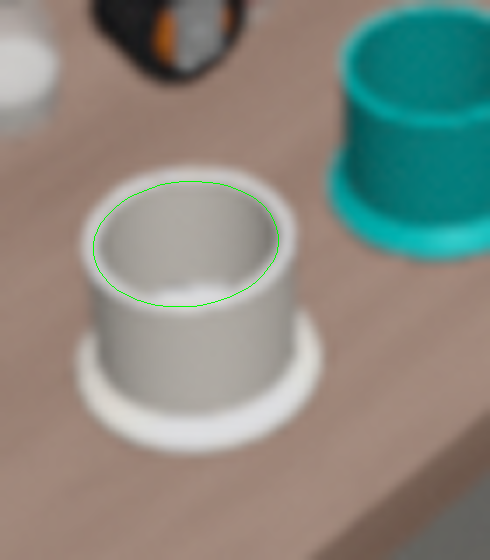

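The circle drawn at the intended position sits on the cup's inner rim, so I'm lowering the roller in.

Request:
move_arm([
  {"tx":0,"ty":-0.14,"tz":2,"rx":0,"ry":0,"rz":0,"gripper":-1},
  {"tx":0,"ty":0,"tz":3,"rx":0,"ry":0,"rz":0,"gripper":-1},
  {"tx":0,"ty":0,"tz":2,"rx":0,"ry":0,"rz":0,"gripper":-1},
  {"tx":0,"ty":0,"tz":0.7,"rx":0,"ry":0,"rz":0,"gripper":-1},
  {"tx":0,"ty":0,"tz":0.7,"rx":0,"ry":0,"rz":0,"gripper":-1},
  {"tx":0,"ty":0,"tz":0,"rx":0,"ry":0,"rz":0,"gripper":-1},
])

```text
clock: 24.55
eef_pos: [472.4, 171.5, 117.1]
tcp_rot: [3.141, 0.0, -0.214]
contact_force: [-0.5, 0.4, -2.7]
opening: 0.27
```

Request:
move_arm([
  {"tx":0,"ty":0,"tz":0.7,"rx":0,"ry":0,"rz":0,"gripper":-1},
  {"tx":0,"ty":0,"tz":0.7,"rx":0,"ry":0,"rz":0,"gripper":-1},
  {"tx":0,"ty":0,"tz":0,"rx":0,"ry":0,"rz":0,"gripper":-1},
])

```text
clock: 24.85
eef_pos: [472.0, 171.5, 102.6]
tcp_rot: [3.141, 0.001, -0.214]
contact_force: [0.2, 0.2, -2.3]
opening: 0.273
```

Request:
move_arm([
  {"tx":0,"ty":0.05,"tz":0.8,"rx":0,"ry":0,"rz":0,"gripper":-1},
  {"tx":0,"ty":0,"tz":0.8,"rx":0,"ry":0,"rz":0,"gripper":-1},
  {"tx":0,"ty":0,"tz":0.8,"rx":0,"ry":0,"rz":0,"gripper":-1},
  {"tx":0,"ty":0,"tz":0.2,"rx":0,"ry":0,"rz":0,"gripper":-1},
  {"tx":0,"ty":0,"tz":0,"rx":0,"ry":0,"rz":0,"gripper":-1},
  {"tx":0,"ty":0,"tz":0,"rx":0,"ry":0,"rz":0,"gripper":-1},
])

```text
clock: 25.45
eef_pos: [472.3, 171.1, 77.2]
tcp_rot: [3.142, 0.0, -0.214]
contact_force: [0.7, 0.5, -2.1]
opening: 0.272
```

Request:
move_arm([
  {"tx":0,"ty":0,"tz":0.15,"rx":0,"ry":0,"rz":0,"gripper":-1},
  {"tx":0,"ty":0,"tz":0.1,"rx":0,"ry":0,"rz":0,"gripper":-1},
  {"tx":0,"ty":0,"tz":0,"rx":0,"ry":0,"rz":0,"gripper":-1},
])

```text
clock: 25.75
eef_pos: [472.2, 171.1, 74.7]
tcp_rot: [-3.142, -0.0, -0.214]
contact_force: [-1.0, -0.0, -3.3]
opening: 0.272
```

Request:
move_arm([
  {"tx":0,"ty":0,"tz":0.1,"rx":0,"ry":0,"rz":0,"gripper":-1},
  {"tx":0,"ty":0,"tz":0.05,"rx":0,"ry":0,"rz":0,"gripper":-1},
  {"tx":0,"ty":0,"tz":0,"rx":0,"ry":0,"rz":0,"gripper":-1},
])

```text
clock: 26.05
eef_pos: [472.2, 171.1, 73.4]
tcp_rot: [-3.142, -0.0, -0.214]
contact_force: [-2.0, -0.3, 2.5]
opening: 0.273
```

Collar is on the rim at the same height as before (73.4). Releasing.

Request:
move_arm([
  {"tx":0,"ty":0,"tz":0,"rx":0,"ry":0,"rz":0,"gripper":-0.3},
  {"tx":0,"ty":0,"tz":0,"rx":0,"ry":0,"rz":0,"gripper":0.2},
  {"tx":0,"ty":0,"tz":0,"rx":0,"ry":0,"rz":0,"gripper":0.6},
  {"tx":0,"ty":0,"tz":0,"rx":0,"ry":0,"rz":0,"gripper":1},
  {"tx":0,"ty":0,"tz":0,"rx":0,"ry":0,"rz":0,"gripper":1},
  {"tx":0,"ty":0,"tz":0,"rx":0,"ry":0,"rz":0,"gripper":1},
  {"tx":0,"ty":0,"tz":0,"rx":0,"ry":0,"rz":0,"gripper":1},
  {"tx":0,"ty":0,"tz":0,"rx":0,"ry":0,"rz":0,"gripper":1},
], squeeze=20)

```text
clock: 26.85
eef_pos: [472.3, 171.1, 73.2]
tcp_rot: [-3.142, -0.0, -0.214]
contact_force: [0.4, -0.3, -1.3]
opening: 0.998
```

Request:
move_arm([
  {"tx":0,"ty":0,"tz":-1,"rx":0,"ry":0,"rz":0,"gripper":1},
  {"tx":0,"ty":0,"tz":-3,"rx":0,"ry":0,"rz":0,"gripper":1},
  {"tx":0,"ty":0,"tz":-4,"rx":0,"ry":0,"rz":0,"gripper":1},
  {"tx":0,"ty":0,"tz":-4,"rx":0,"ry":0,"rz":0,"gripper":1},
  {"tx":-1,"ty":3,"tz":-3,"rx":0,"ry":0,"rz":0,"gripper":1},
  {"tx":-1,"ty":3,"tz":-3,"rx":0,"ry":0,"rz":0,"gripper":1},
  {"tx":-1,"ty":3,"tz":-3,"rx":0,"ry":0,"rz":0,"gripper":1},
  {"tx":-1,"ty":3,"tz":-2,"rx":0,"ry":0,"rz":0,"gripper":1},
  {"tx":0,"ty":3,"tz":0,"rx":0,"ry":0,"rz":0,"gripper":1},
  {"tx":0,"ty":0,"tz":0,"rx":0,"ry":0,"rz":0,"gripper":1},
  {"tx":0,"ty":0,"tz":0,"rx":0,"ry":0,"rz":0,"gripper":1},
])

```text
clock: 27.95
eef_pos: [401.2, 32.7, 303.9]
tcp_rot: [-3.141, -0.001, -0.216]
contact_force: [1.2, -0.4, -0.7]
opening: 1.001
```

```bash
python3 look.py w6 roller_grip strip_mid
python3 - <<'E'
from h import *
f=np.load('w6.npz');s=f;p=f['p'];d=f['d']
hsv=cv2.cvtColor(p,cv2.COLOR_RGB2HSV)
b=(hsv[...,0]>100)&(hsv[...,0]<125)&(hsv[...,1]>130);b[300:]=0
P=np.array([at_d(s,'wrist',a,c,d[a,c]) for a,c in zip(*np.nonzero(b)) if d[a,c]>0])
t=(P[:,:2]-[486.5,-177])@[.045,.999];o=(P[:,:2]-[486.5,-177])@[.999,-.045]
for a in range(-84,85,28):
    k=(abs(t-a)<12)&(abs(o)<7)
    if k.any(): print(a,k.sum(),np.median(P[k,2]).round(1))
q,_=r.grab_frame('scene');cv2.imwrite('pics/end.png',np.hstack([cv2.resize(p,(480,300)),cv2.resize(q[130:320,200:460],(410,300))])[:,:800,::-1][:,:800])
E
```

```text
27.95 [401.18402218  32.73142176 303.90834057] [-3.14096926e+00 -1.10870809e-03 -2.15847271e-01] [ 1.23597575 -0.41854049 -0.70039074]
roller_grip 0.84 [127. 168.] [473.2 171.9  94. ]
strip_mid 0.77 [ 36. 503.] [ 487.6 -176.2   61. ]
-84 335 59.3
-56 337 60.3
-28 333 61.2
0 335 61.9
28 339 62.6
56 345 63.5
84 337 64.2
```

View pics/end.png

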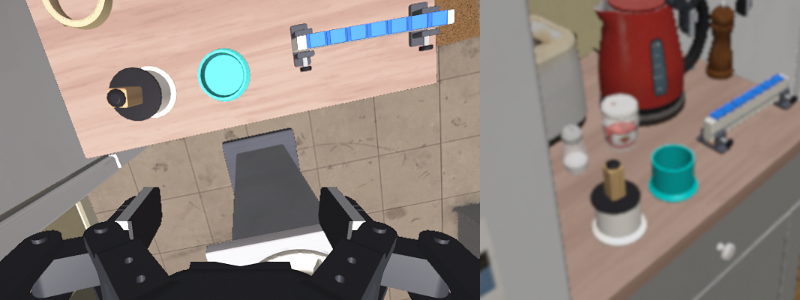

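The seven sections lie on one even line (59.3 to 64.2, about 0.8 mm per section). The roller stands upright in the white cup, and nothing else has moved.

```bash
python3 -c "
from rig import r
print(r.sign_off())"
```

```text
the job is handed in; nothing more can be done
None
```

The job is done and handed in at about 28 s of the 72 s allowed. I took the roller from the white cup and rolled it up the blue strip and back once. Then I set it back upright in the cup, turned the same way as before.

- **Pressure:** every reading during rolling worked out at about 12–16 N on the strip. Force was only read at the end of each short move, so a brief peak in between would not show.
- **Strip:** all seven sections now read on one straight slope, 59.3 to 64.2 mm. In the close-up taken right after rolling, the sections in view sat about 3–4 mm lower than before. The camera heights vary by about 1 mm between views. The wheel followed the same straight line on the way back, 5 mm over 170 mm.
- **Roller:** the collar touched the rim at the same tool height as at pick-up. The last camera reading puts the handle at (473, 172), against (471, 170) at the start.
- **Bystanders:** in the last pictures the things in view look unmoved. I did not measure them again, and the tape roll was only partly in view.

No check failed. The network's one reading of the empty cup's mouth was about 10 mm off. I ignored it and went by the rim in the picture and the recorded pick-up position.

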